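Close the wax jar in its leaning cradle

TASK

Close the open wax jar that leans in the wooden cradle: take the larger of the two loose metal caps from the bench and set it squarely on the jar's neck so that it first rides on top of the thread collar for a moment (the collar's notches are passed over when one of the cap's three dark marks faces straight down the slope). Turn it backwards (counter-clockwise, looking down on the cap) until it drops into the thread, then screw it down clockwise until it is fully home, and let go. Leave everything else on the bench where it is.

Things in the scene. Friction and masses are not known exactly. Their poses are not given: they have to be found in the camera images.
- jar: Open amber glass jar, held fast in a dark wooden cradle fixed to the bench; it leans 28 degrees from upright, roughly towards the robot. Body 72 mm across, 120 mm tall; its wide shoulder starts 26 mm below the rim. Origin: centre of its underside; z runs along its leaning axis, out of the mouth. The cap's origin lies at z = 114 mm when riding on the collar, 106 when dropped, 100 when home.
- jar_mouth (a point): Centre of the jar's rim, on its axis, 120 mm along z from the jar's origin. Neck 40 mm across, tapered to 36 mm at the rim. Around it a collar 49 mm across, its flat top 5 mm below the rim, broken by three notches 22 degrees wide that let the cap's pins through.
- notch (a point): Middle of one notch, at the collar's outer edge, at its highest point (the jar's +x side, up the slope); the others lie 120 and 240 degrees round. The collar has a stop, 2.5 mm high, on the counter-clockwise side of every notch: a cap riding on the collar is blocked clockwise; turned counter-clockwise its pins are caught at the notches and it drops 8 mm.
- thread (a point): On the jar's axis, 13 mm below the rim, where the pins rest after the drop. Right-handed thread: from the notch the cap turns about 10 degrees clockwise on the level, then sinks 6 mm over the next 70 degrees, then turns about 20 degrees more on the level to a hard stop. Play 1.4 mm up and down (under 1 mm at the end), 1.3 mm sideways; it stays where it is left.
- cap: The jar's cap, loose, plain ribbed aluminium, 56 mm across, 34 mm tall, about 80 g, mouth down on the bench. Origin: centre of its open underside, z to its closed top. Top 14 mm solid; bore 52 mm wide, 20 mm deep. Three pins 4 mm thick, 3 mm above the underside, point in to a 42.6 mm circle, at the cap's +x axis and 120 and 240 degrees round; dark bars on top mark them.
- small_cap: A smaller aluminium cap of another jar, loose, 42 mm across, 20 mm tall; origin at the centre of its underside. It lies about 20 cm from the larger one and is to be left alone; which of the two lies nearer the robot varies.
- stone: Sharpening stone in a wooden holder, loose, 105 x 40 x 26 mm, long axis x, origin at the centre of its underside. It lies close beside the larger cap (about 12 mm gap), its long side to the cap. To be left alone.
- offcut: Wood offcut, loose, 85 x 36 x 30 mm, long axis x, origin at the centre of its underside. It lies close beside the larger cap on the side opposite the stone (about 12 mm gap). To be left alone.
- clamp: Bar clamp standing upright on a wood block fixed to the bench between caps and jar; block 85 x 60 mm, whole clamp 230 mm tall. Origin: centre of the block's underside, on the bench.
- small_jar: Small closed jar, loose, 52 mm across, 75 mm tall, towards the back of the bench; origin at the centre of its underside. To be left alone.
- mallet: Wooden mallet lying on the bench at the right, loose, 225 mm long along its x axis, head 70 mm thick. To be left alone.
- gouge: Carving gouge lying towards the back of the bench, loose, 225 mm long along its x axis, handle 27 mm thick. To be left alone.
- chisel: Carving chisel lying at the back left of the bench, loose, 225 mm long along its x axis, handle 27 mm thick. To be left alone.
There are look-alikes about, which are no part of the job. Leave any blue look-alike of the cap alone.

How it is judged:
By the outcome, as a careful person would: the job done as asked, in the order asked, and still so for the second after the job is handed in, with the robot touching nothing.
It also fails if it takes over 58 s, if anything falls off the work surface, if the arm or the gripper's body presses on something with over 40 N, if the wrist force passes 120 N, or if a joint passes its speed limit or range.

ROBOT

A 7-joint arm with a two-finger parallel gripper is mounted at the origin on the work surface. World frame = base frame: x ahead of the robot, y to its left, z up, the work surface at z = 0. Lengths are in m, angles in rad, forces in N, time in s.
With the tool pointing down it reaches from about 0.4 to 0.9 m from the base axis. Payload 5.5 kg.
Tool frame: the origin (TCP) lies midway between the tips of the shut fingers; the grasp point (between the pads) lies 19 mm behind it; z points along the fingers, y is the direction in which the jaws open and shut (so a half turn about z gives the same grasp; the last joint's range is limited). The gripper opens to 85 mm and grips with 20 to 120 N. Pads are 22 mm wide; open, the fingers measure 114 mm over their backs; the gripper's body (76 mm by 85 mm) begins 54 mm behind the grasp point. The pads swing forward as they close: fully open they stand 13 mm farther back than shut.
Start: joints at [1.49, 0.501, -0.427, 1.55, 0.221, 1.138, -0.21], TCP at [0.219, -0.612, 0.231] pointing down, gripper open.
Joint ranges: [-2.88, 2.88], [-0.31, 2.03], [-1.54, 1.56], [0.2, 2.42], [-1.41, 4.55], [0.19, 2.02], [-2.57, 2.57]. Speed limits (rad/s): [2.57, 2.57, 3.14, 3.14, 3.14, 3.14, 3.14].

INTERFACE

Orientations are given as a 3x3 rotation matrix whose columns are the frame's x, y, z axes.
In Python, from station import status, vision, finish_job gives the robot as it stands.
- The arm moves only by the tool servo_tool, never from a script. Its argument "targets" is a list of rows, each an object with "grip": the closure, from -1 (fully open) to 1 (shut); "travel": the shift along the tool's x, y, z in mm, a list of three; "roll": the turn about the tool's z in rad. In form: [{"grip": grip, "travel": [x, y, z], "roll": roll}, ...]. A call has 1 to 20 rows; each row is the pose to reach, as a shift and turn from the pose commanded when the call began, along the tool's axes at that moment; what a row does not reach only later rows make up. A row lasts 1/10 s, in which the tool goes at most 50 mm and 8.59 degrees, less where a joint would pass 70% of its speed; a pose out of reach is approached as far as the arm can. A call with a gripper value outside its range is refused whole. The fingers move at their own pace and stop on an object; "squeeze" is the grip in N (left out, the last holds). Time passes only in rows, so rows that repeat a pose let the fingers close. It gives the time, the measured TCP pose, the force and the opening at its end, in the units of the state.
- status.state(): the state, without advancing time (a new reading comes with each control period).
- vision.capture(name): name is "scene" or "top"; returns the picture (420x560x3 uint8, blue, green, red); there is no depth.
- vision.camera_info(name): a dict with "fx", "fy", "cx", "cy" (pixels), "distortion" ([k1, k2, p1, p2, k3] as OpenCV has them; the pictures are not rectified), "origin" and "attitude" of the camera in the world. Camera axes: x right, y down, z forward; pixel columns grow to the right and rows downward; lengths in m; the calibration is good to about 2 mm. A picture is of the moment at which its call begins. camera_info takes no time and is no camera call.
- finish_job(): hands the job in, once; it reports no verdict.
The state is a dict: "clock": time; "q": joint angles; "qvel": joint speeds; "joint_efforts": joint torques, N m; "tool_pos": TCP position; "ee_rot": TCP orientation; "contact_force": force on the tool from outside, world axes, zero at the start; "moment": the same for the moment, N m; "gripper_width": finger opening in m.
Only numpy, scipy, OpenCV 4.12 (cv2) and the standard library are available. Lean on these libraries where they do the work, as an engineer would, in place of code of your own. Each camera call takes 0.05 s, during which the arm holds its last target. There are 200 camera calls.

## Working session

There is one attempt and no reset: what is moved stays moved. The work goes in short steps, Python scripts to look and compute and a tool call to move; the robot and the scene stay as the last step left them, time stands still between calls to the robot, and variables do not carry over. Pictures are saved under pics/ and viewed, about 8 in all and at most 12, crops included, and the job is handed in when it is done.

Besides the shell and the picture viewer there is one more tool, called after "Emit:" by a JSON object that holds its "op" and its "data". servo_tool: Moves the arm, as the interface text tells. Its arguments: {"type":"object","properties":{"targets":{"type":"array","items":{"type":"object","properties":{"grip":{"type":"number"},"travel":{"type":"array","items":{"type":"number"}},"roll":{"type":"number"}}}},"squeeze":{"type":"number"}},"required":["targets"]}

```bash
ls; mkdir -p pics
python3 - <<'E'
from station import status,vision
import cv2,json
s=status.state();print(s)
for n in("scene","top"):
    cv2.imwrite(f"pics/{n}0.png",vision.capture(n));print(n,vision.camera_info(n))
E
```

```text
pics
{'clock': 0.0, 'q': array([ 1.49021559,  0.50185401, -0.42680688,  1.55146896,  0.22081383,
        1.13829394, -0.210294  ]), 'qvel': array([ 0.00098893, -0.0007815 ,  0.00109622, -0.00318266,  0.00015652,
       -0.00063727,  0.00135879]), 'joint_efforts': array([-5.25194309e-06, -5.69513905e+01, -5.81589103e+00, -2.80932212e+01,
        1.08910468e-02,  1.19860595e-02,  3.58996647e-05]), 'tool_pos': array([ 0.21880949, -0.61131821,  0.23024898]), 'ee_rot': array([[ 9.41458745e-01,  3.37127673e-01, -6.02892940e-04],
       [ 3.37128207e-01, -9.41456896e-01,  1.86710707e-03],
       [ 6.18557481e-05, -1.96105650e-03, -9.99998075e-01]]), 'contact_force': array([-0.21886694,  0.24274623, -0.74025322]), 'moment': array([-0.00694998,  0.03155072,  0.01724271]), 'gripper_width': 0.08564691856157935}
scene {'fx': 390.05905073788165, 'fy': 390.05905073788165, 'cx': 280.2201476865554, 'cy': 205.7732217168909, 'distortion': array([0.02376301, 0.        , 0.        , 0.        , 0.        ]), 'origin': array([ 1.32900784, -0.28000729,  0.92656882]), 'attitude': array([[ 0.29784602,  0.68954988, -0.6601581 ],
       [ 0.95458605, -0.20985298,  0.21148807],
       [ 0.00729543, -0.69316859, -0.72073857]])}
top {'fx': 530.1627122432998, 'fy': 530.1627122432998, 'cx': 285.71658369840935, 'cy': 205.86920391941345, 'distortion': array([0.02717703, 0.        , 0.        , 0.        , 0.        ]), 'origin': array([ 0.3469222 , -0.03698369,  1.39940553]), 'attitude': array([[ 0.02344136, -0.98421948,  0.17539248],
       [-0.99950933, -0.02671859, -0.01634674],
       [ 0.02077502, -0.17492323, -0.98436287]])}
```

View pics/scene0.png

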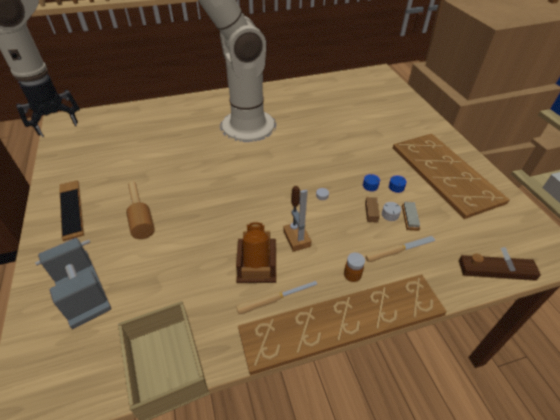

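View pics/top0.png

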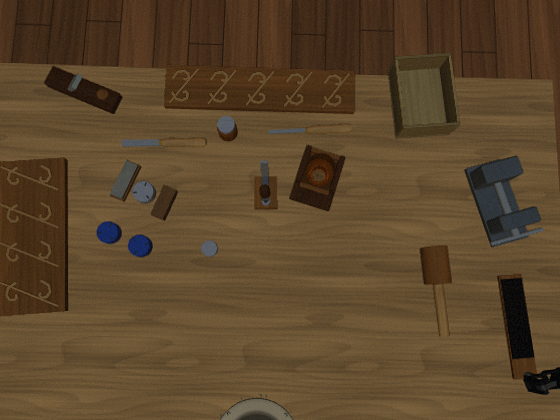

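The scene view shows the cap at about (391,211), between the offcut (372,209) and the stone (411,215), and the jar at (257,245). In the top view the cap is at (143,191), the jar at (320,175), the clamp at (265,190), and the small cap at (209,248). Next I'll zoom in.

```bash
cat > h.py <<'E'
import numpy as np,cv2
from station import vision,status
def ray(n,uv):
    c=vision.camera_info(n);K=np.array([[c['fx'],0,c['cx']],[0,c['fy'],c['cy']],[0,0,1.]])
    p=cv2.undistortPoints(np.array([[uv]],float),K,c['distortion'])[0,0]
    d=np.asarray(c['attitude'])@np.array([p[0],p[1],1]);return np.array(c['origin']),d/np.linalg.norm(d)
def onz(n,uv,z):
    o,d=ray(n,uv);return o+d*(z-o[2])/d[2]
def tri(uvs,uvt):
    A=np.zeros((3,3));b=np.zeros(3);L=[]
    for n,uv in(("scene",uvs),("top",uvt)):
        o,d=ray(n,uv);P=np.eye(3)-np.outer(d,d);A+=P;b+=P@o;L.append((o,P))
    x=np.linalg.solve(A,b);return x,[np.linalg.norm(P@(x-o))*1e3 for o,P in L]
def proj(n,X):
    c=vision.camera_info(n);R=np.asarray(c['attitude']).T;K=np.array([[c['fx'],0,c['cx']],[0,c['fy'],c['cy']],[0,0,1.]])
    return cv2.projectPoints(np.array(X,float).reshape(-1,1,3),cv2.Rodrigues(R)[0],-R@c['origin'],K,c['distortion'])[0][:,0]
def crop(im,x,y,w,h,s):return cv2.resize(im[y:y+h,x:x+w],None,fx=s,fy=s,interpolation=cv2.INTER_CUBIC)
E
python3 - <<'E'
from h import *
s=cv2.imread('pics/scene0.png');t=cv2.imread('pics/top0.png')
t=cv2.convertScaleAbs(t,alpha=1.7)
a=np.hstack([crop(s,365,190,66,50,6),crop(t,110,160,66,50,6)])
b=np.hstack([crop(s,224,212,66,50,6),crop(t,287,145,66,50,6)])
cv2.imwrite('pics/z.png',np.vstack([a,b]))
print(onz('top',(143,191),.034),onz('scene',(391,210),.034))
E
```

```text
[0.61949649 0.31361111 0.034     ] [0.63051753 0.30975229 0.034     ]
```

View pics/z.png

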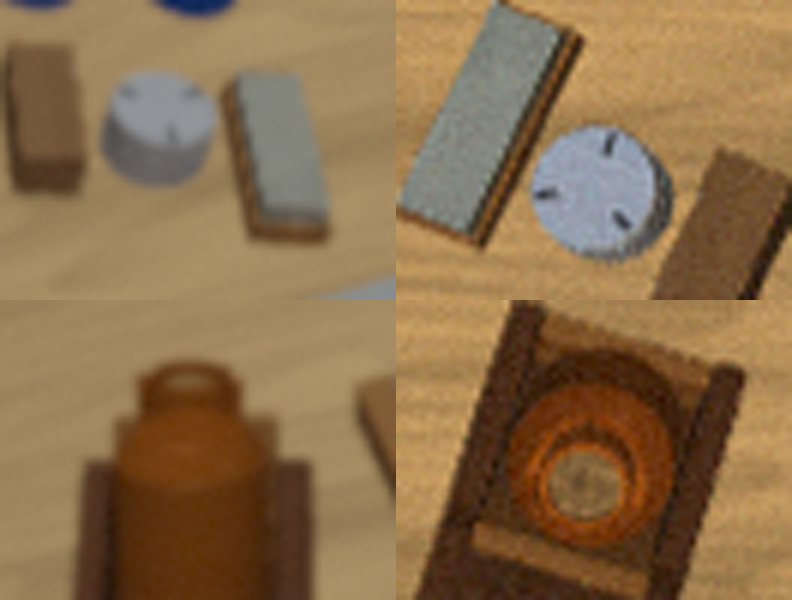

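The big cap's top centre is at about (142.6,191.2) in the top view and (391.6,207.6) in the scene view. Its marks are visible, pointing left, up and lower right in the top view. The jar rim is at about (318,174.5) in the top view and (255,225) in the scene view. Next I'll take finer measurements.

Run:
```python
from h import *
s=cv2.imread('pics/scene0.png');t=cv2.imread('pics/top0.png')
# cap: grey masks
for n,im,(x,y,w,h) in(("top",t,(130,176,26,30)),("scene",s,(380,200,23,24))):
    r=im[y:y+h,x:x+w].astype(int);hsv=cv2.cvtColor(im,cv2.COLOR_BGR2HSV)[y:y+h,x:x+w]
    m=(hsv[...,1]<60)&(hsv[...,2]>(110 if n=="top" else 130))
    print(n);print('\n'.join(''.join('%4d'%v if mm else '   .' for v,mm in zip(a,b)) for a,b in zip(hsv[...,2],m)))
S=8
a=crop(s,230,215,50,70,S);b=cv2.convertScaleAbs(crop(t,288,140,50,70,S),alpha=2)
for im,x0,y0 in((a,230,215),(b,288,140)):
    for k in range(0,50,10):cv2.line(im,(k*S+4,0),(k*S+4,6),(255,255,255));cv2.putText(im,str(x0+k),(k*S,16),0,.35,(255,255,255))
    for k in range(0,70,10):cv2.line(im,(0,k*S+4),(6,k*S+4),(255,255,255));cv2.putText(im,str(y0+k),(8,k*S+8),0,.35,(255,255,255))
cv2.imwrite('pics/jar.png',np.hstack([a,b]))
```

```text
top
   .   .   .   .   .   .   .   .   .   .   .   .   .   .   .   .   .   .   .   .   .   .   .   .   .   .
   .   .   .   .   .   .   .   .   .   .   .   .   .   .   .   .   .   .   .   .   .   .   .   .   .   .
   .   .   .   .   .   .   .   .   .   .   .   .   .   .   .   .   .   .   .   .   .   .   .   .   .   .
   .   .   .   .   .   .   .   .   .   .   .   .   .   .   .   .   .   .   .   .   .   .   .   .   .   .
   .   .   .   .   .   .   .   .   .   .   .   .   .   .   .   .   .   .   .   .   .   .   .   .   .   .
   .   .   .   .   .   .   .   .   .   .   .   .   .   .   .   .   .   .   .   .   .   .   .   .   .   .
   .   .   .   .   .   .   .   .   .   .   .   .   .   .   .   .   .   .   .   .   .   .   .   .   .   .
   .   .   .   .   .   .   .   .   .   .   .   .   .   .   .   .   .   .   .   .   .   .   .   .   .   .
   .   .   .   .   .   .   .   .   .   .   .   .   .   .   .   .   .   .   .   .   .   .   .   .   .   .
   .   .   .   .   .   .   .   .   .   .   .   .   .   .   .   .   .   .   .   .   .   .   .   .   .   .
   .   .   .   .   .   .   .   .   .   .   .  
[... 3591 characters left out ...]
.   .   .   .   .   .   .   .   .   .   .   .   .
   .   .   .   .   .   .   .   .   .   .   .   .   .   .   .   .   .   .   .   .   .   .   .
   .   .   .   .   .   .   .   .   .   .   .   .   .   .   .   .   .   .   .   .   .   .   .
   .   .   .   .   .   .   .   .   .   .   .   .   .   .   .   .   .   .   .   .   .   .   .
   .   .   .   .   .   .   .   .   .   .   .   .   .   .   .   .   .   .   .   .   .   .   .
   .   .   .   .   .   .   .   .   .   .   .   .   .   .   .   .   .   .   .   .   .   .   .
   .   .   .   .   .   .   .   .   .   .   .   .   .   .   .   .   .   .   .   .   .   .   .
   .   .   .   .   .   .   .   .   .   .   .   .   .   .   .   .   .   .   .   .   .   .   .
```

View pics/jar.png

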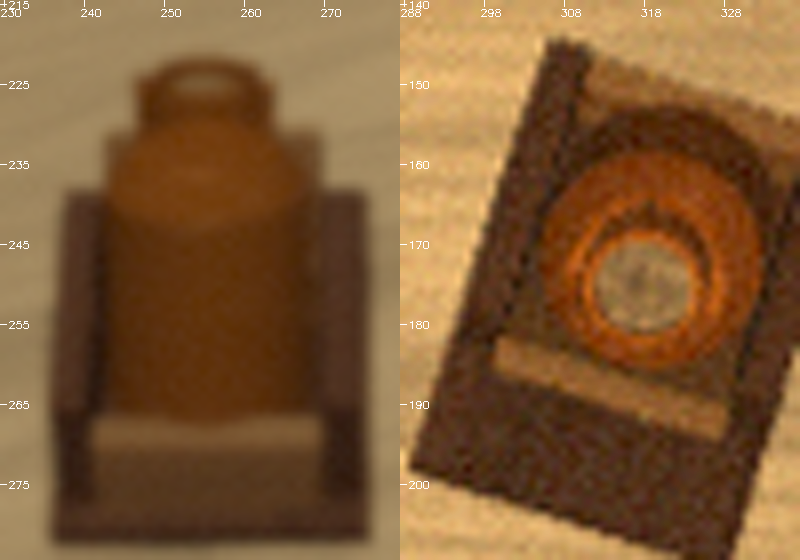

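The top view shows the rim disc centred at about (317.8,175). In the scene view the rim is at about (255.2,224.7), and the jar and cradle are symmetric about column 255. The cradle sides run about 17.5° off vertical in the top view.

The servo only gives travel and roll, so I can't tilt the tool directly. I'll compute the geometry, then check what the arm does at its reach limit.

Run:
```python
from h import *
from scipy.optimize import brentq
c=onz('top',(142.6,191.2),.034);c2=onz('scene',(391.6,207.6),.034);print('cap',c,c2,tri((391.6,207.6),(142.6,191.2)))
f=lambda x,y:(110+(x-396)/6-.42,160+y/6-.42)
for m in((546,194),(611,143),(621,219)):
    p=onz('top',f(*m),.034)-onz('top',f(594,190),.034);print('mark az',np.degrees(np.arctan2(p[1],p[0])))
e=[onz('top',f(*m),.026) for m in((500,5),(400,205))];d=e[1]-e[0];print('stone az',np.degrees(np.arctan2(d[1],d[0])))
e=[onz('top',f(*m),.030) for m in((718,152),(655,290))];d=e[1]-e[0];print('offcut az',np.degrees(np.arctan2(d[1],d[0])))
X,r=tri((255.2,224.7),(317.8,175.0));print('rim',X,r)
g=lambda x,y:(288+(x-400)/8-.44,140+y/8-.44)
for a,b,z in(((548,40),(412,465),.05),((585,80),(500,335),.05),((548,40),(412,465),.0)):
    d=onz('top',g(*b),z)-onz('top',g(*a),z);print('cradle az',np.degrees(np.arctan2(d[1],d[0])))
# axis plane from scene
o,d1=ray('scene',(255.2,224.7))
for xb in(254.7,255.2,255.7):
    _,d2=ray('scene',(xb,264));n=np.cross(d1,d2);n/=np.linalg.norm(n)
    F=lambda a:n@np.array([np.sin(.4887)*np.cos(a),np.sin(.4887)*np.sin(a),np.cos(.4887)])
    A=np.radians(np.arange(90,271));v=[F(a) for a in A]
    print(xb,[np.degrees(brentq(F,A[i],A[i+1])) for i in range(180) if v[i]*v[i+1]<0])
print('clamp',onz('top',(265,193),.0),'smallcap',onz('top',(209,248),.02))
```

```text
cap [0.61893558 0.31460743 0.034     ] [0.62171544 0.31663845 0.034     ] (array([0.61993438, 0.31647246, 0.03197852]), [np.float64(1.4026872997174058), np.float64(1.4026872997176338)])
mark az 96.53865004364404
mark az -15.579135852236666
mark az -134.98982790998977
stone az 158.21928181807726
offcut az 159.4366019694489
rim [ 0.65141031 -0.13394118  0.13483574] [np.float64(0.8943221680637), np.float64(0.8943221680636607)]
cradle az 163.8586439791164
cradle az 163.08408440621346
cradle az 163.8586439791164
254.7 [np.float64(159.6024925754243)]
255.2 [np.float64(161.0572908963408)]
255.7 [np.float64(162.51036323256074)]
clamp [ 0.62991392 -0.00366334  0.        ] smallcap [0.47621286 0.13668238 0.02      ]
```

Emit:
{"op": "servo_tool", "data": {"targets": [{"grip":-1,"travel":[0,50,0],"roll":0},{"grip":-1,"travel":[0,100,0],"roll":0},{"grip":-1,"travel":[0,150,0],"roll":0},{"grip":-1,"travel":[0,200,0],"roll":0},{"grip":-1,"travel":[0,250,0],"roll":0},{"grip":-1,"travel":[0,300,0],"roll":0},{"grip":-1,"travel":[0,350,0],"roll":0},{"grip":-1,"travel":[0,400,0],"roll":0},{"grip":-1,"travel":[0,400,0],"roll":0},{"grip":-1,"travel":[0,400,0],"roll":0}]}}

```text
clock: 1.1
tool_pos: [0.3094, -0.9015, 0.2121]
ee_rot: [[0.947, 0.321, 0.011], [0.321, -0.947, -0.018], [0.005, 0.021, -1.0]]
contact_force: [0.4, -0.6, -0.7]
gripper_width: 0.0852
```

Overreaching leaves the tool vertical, so I have to work with a vertical tool:
- **Landing:** grip the cap so it can pivot in the pads, with the jaw axis across the lean, and let the collar tip it square.
- **Turning:** use short grip-and-turn strokes, ratcheting.

Moving over to the cap now.

Emit:
{"op": "servo_tool", "data": {"targets": [{"grip":-1,"travel":[60,-90,-40],"roll":-0.1},{"grip":-1,"travel":[60,-90,-90],"roll":-0.2},{"grip":-1,"travel":[600,-920,-100],"roll":-0.87},{"grip":-1,"travel":[600,-920,-100],"roll":-0.87},{"grip":-1,"travel":[600,-920,-100],"roll":-0.87},{"grip":-1,"travel":[600,-920,-100],"roll":-0.87},{"grip":-1,"travel":[600,-920,-100],"roll":-0.87},{"grip":-1,"travel":[600,-920,-100],"roll":-0.87},{"grip":-1,"travel":[600,-920,-100],"roll":-0.87},{"grip":-1,"travel":[600,-920,-100],"roll":-0.87},{"grip":-1,"travel":[600,-920,-100],"roll":-0.87},{"grip":-1,"travel":[600,-920,-100],"roll":-0.87},{"grip":-1,"travel":[600,-920,-100],"roll":-0.87},{"grip":-1,"travel":[600,-920,-100],"roll":-0.87},{"grip":-1,"travel":[600,-920,-100],"roll":-0.87},{"grip":-1,"travel":[600,-920,-100],"roll":-0.87},{"grip":-1,"travel":[600,-920,-100],"roll":-0.87},{"grip":-1,"travel":[600,-920,-100],"roll":-0.87},{"grip":-1,"travel":[600,-920,-100],"roll":-0.87},{"grip":-1,"travel":[600,-920,-100],"roll":-0.87}]}}

```text
clock: 3.1
tool_pos: [0.5471, 0.0306, 0.2913]
ee_rot: [[0.366, 0.931, 0.012], [0.931, -0.366, -0.02], [-0.015, 0.018, -1.0]]
contact_force: [1.3, -0.8, 0.6]
gripper_width: 0.0857
```

Emit:
{"op": "servo_tool", "data": {"targets": [{"grip":-1,"travel":[50,-6,0],"roll":0},{"grip":-1,"travel":[292,-36,0],"roll":0},{"grip":-1,"travel":[292,-36,0],"roll":0},{"grip":-1,"travel":[292,-36,0],"roll":0},{"grip":-1,"travel":[292,-36,0],"roll":0},{"grip":-1,"travel":[292,-36,190],"roll":0},{"grip":-1,"travel":[292,-36,190],"roll":0},{"grip":-1,"travel":[292,-36,190],"roll":0},{"grip":-1,"travel":[292,-36,190],"roll":0},{"grip":-1,"travel":[292,-36,190],"roll":0}]}}

```text
clock: 4.1
tool_pos: [0.6165, 0.3086, 0.0873]
ee_rot: [[0.363, 0.932, -0.002], [0.931, -0.363, -0.027], [-0.026, 0.008, -1.0]]
contact_force: [-1.6, 0.9, -0.4]
gripper_width: 0.0856
```

Run:
```python
from h import *
s=status.state();print(s['clock'],s['tool_pos'],s['ee_rot'],s['q'])
a=vision.capture('scene')
cv2.imwrite('pics/a1.png',crop(a,340,160,110,90,7))
```

```text
4.1 [0.61645173 0.30857613 0.08728193] [[ 0.36348265  0.93159924 -0.00179373]
 [ 0.93124464 -0.3633962  -0.02695613]
 [-0.02576415  0.00812769 -0.99963501]] [-0.58312083  0.69377814  0.10078142  1.54424525 -0.05231121  0.92136508
 -0.84512916]
```

View pics/a1.png

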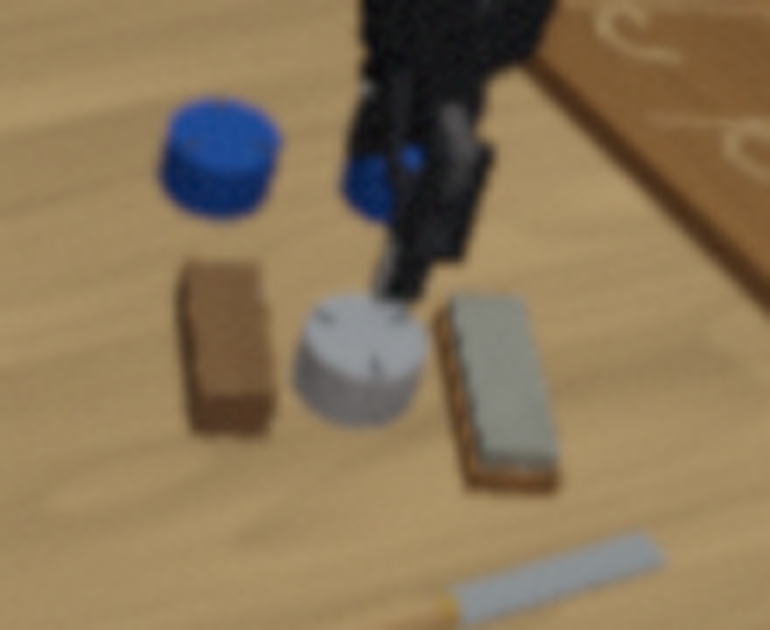

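The scene view shows the fingers just above and behind the cap, with the cap between the offcut and the stone. I'll correct a few mm, descend and grip.

Emit:
{"op": "servo_tool", "data": {"targets": [{"grip":-1,"travel":[10,0,20],"roll":0},{"grip":-1,"travel":[10,0,50],"roll":0},{"grip":-1,"travel":[10,0,70],"roll":0},{"grip":-1,"travel":[10,0,80],"roll":0},{"grip":-1,"travel":[10,0,84],"roll":0},{"grip":-1,"travel":[10,0,84],"roll":0}]}}

```text
clock: 4.75
tool_pos: [0.6287, 0.3173, 0.0142]
ee_rot: [[0.366, 0.93, 0.014], [0.93, -0.366, -0.02], [-0.013, 0.02, -1.0]]
contact_force: [-0.4, 0.7, -0.0]
gripper_width: 0.0853
```

Emit:
{"op": "servo_tool", "data": {"targets": [{"grip":0.0,"travel":[0,0,0],"roll":0},{"grip":0.5,"travel":[0,0,0],"roll":0},{"grip":0.5,"travel":[0,0,0],"roll":0},{"grip":0.5,"travel":[0,0,0],"roll":0},{"grip":0.5,"travel":[0,0,0],"roll":0}], "squeeze": 40}}

```text
clock: 5.25
tool_pos: [0.6282, 0.3181, 0.0144]
ee_rot: [[0.366, 0.931, 0.014], [0.931, -0.365, -0.019], [-0.013, 0.02, -1.0]]
contact_force: [-2.1, 0.9, 6.0]
gripper_width: 0.0546
```

Emit:
{"op": "servo_tool", "data": {"targets": [{"grip":-0.3,"travel":[0,0,0],"roll":0},{"grip":-0.3,"travel":[-3,0,6],"roll":0},{"grip":-0.3,"travel":[-3,0,11],"roll":0},{"grip":-0.3,"travel":[-3,0,11],"roll":0},{"grip":0.5,"travel":[-3,0,11],"roll":0},{"grip":0.5,"travel":[-3,0,11],"roll":0},{"grip":0.5,"travel":[-3,0,11],"roll":0},{"grip":0.5,"travel":[-3,0,11],"roll":0}]}}

```text
clock: 6.05
tool_pos: [0.6287, 0.3187, 0.0069]
ee_rot: [[0.364, 0.931, 0.017], [0.931, -0.364, -0.014], [-0.007, 0.021, -1.0]]
contact_force: [-5.8, 2.4, 21.0]
gripper_width: 0.0551
```

Run:
```python
from h import *
s=status.state();print(s['clock'],s['tool_pos'],s['gripper_width'],s['contact_force'])
a=vision.capture('scene');b=vision.capture('top')
cv2.imwrite('pics/a2.png',np.hstack([crop(a,355,170,80,80,5),crop(cv2.convertScaleAbs(b,alpha=1.8),105,150,80,80,5)]))
```

```text
6.05 [0.628709   0.31869956 0.00685991] 0.05508858172846888 [-5.83068211  2.35485185 21.0312679 ]
```

View pics/a2.png

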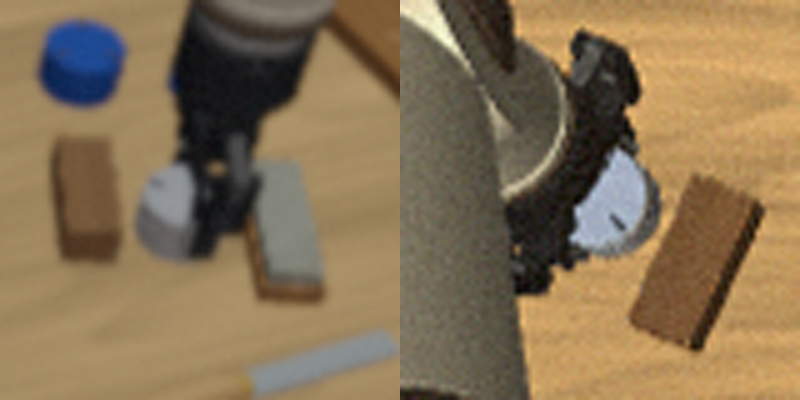

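Run:
```python
from h import *
s=status.state();p=s['tool_pos'];R=s['ee_rot']
for d in(0,-.019,-.07): print(d,*[proj(n,p+R[:,2]*d) for n in('scene','top')])
y=R[:,1]
for sg in(1,-1): print('pad',sg,*[proj(n,p+R[:,2]*-.0+y*sg*.03) for n in('scene','top')])
print('cap top est',proj('scene',[.620,.316,.034]),proj('top',[.620,.316,.034]),s['joint_efforts'],s['q'],s['moment'])
```

```text
0 [[391.44007401 214.81996413]] [[143.80649875 189.62104404]]
-0.019 [[392.74170034 210.67299785]] [[141.93683723 188.2585563 ]]
-0.07 [[396.38326524 199.08230669]] [[136.65848254 184.4125124 ]]
pad 1 [[392.69681977 221.68102634]] [[148.60150596 179.44859608]]
pad -1 [[390.22695665 208.18850622]] [[138.97681087 199.85928759]]
cap top est [[391.15464847 207.26722975]] [[142.09090271 190.78577172]] [ 3.14949319e+00 -5.49593210e+01  5.52809626e+00 -1.76753265e+01
  1.22056738e+00 -1.47319123e+00  7.12674635e-03] [-0.57823704  0.80956755  0.08998662  1.54274527 -0.06275729  0.78400332
 -0.84495409] [ 0.55754939  1.35086592 -0.04019425]
```

The cap was still gripped at -0.3, so the last move dragged it. In the picture the gripper sits several mm toward the stone. I'll open properly, recentre and regrip.

Emit:
{"op": "servo_tool", "data": {"targets": [{"grip":-0.8,"travel":[0,0,0],"roll":0},{"grip":-0.8,"travel":[0,0,0],"roll":0},{"grip":-0.8,"travel":[-3,0,0],"roll":0},{"grip":-0.8,"travel":[-3,0,0],"roll":0}]}}

```text
clock: 6.55
tool_pos: [0.6251, 0.31, 0.0008]
ee_rot: [[0.367, 0.93, 0.011], [0.93, -0.366, -0.022], [-0.016, 0.018, -1.0]]
contact_force: [0.3, -0.2, -0.2]
gripper_width: 0.0768
```

Run:
```python
from h import *
s=status.state();p=s['tool_pos'];print(s['clock'],p,s['gripper_width'],s['contact_force'])
a=vision.capture('scene');b=vision.capture('top')
R=s['ee_rot'];
A=crop(a,370,190,50,50,8);q=proj('scene',np.array([p+R[:,1]*k for k in(-.028,0,.028)])+[0,0,.034])
for u in q:cv2.circle(A,tuple(int(v) for v in(u-[370,190]+.5)*8),3,(0,0,255),-1)
B=crop(cv2.convertScaleAbs(b,alpha=1.8),120,165,50,50,8);q=proj('top',np.array([p+R[:,1]*k for k in(-.028,0,.028)])+[0,0,.034])
for u in q:cv2.circle(B,tuple(int(v) for v in(u-[120,165]+.5)*8),3,(0,0,255),-1)
cv2.imwrite('pics/a3.png',np.hstack([A,B]))
```

```text
6.55 [0.62508532 0.31000558 0.00075708] 0.07678344235614003 [ 0.33729461 -0.24420558 -0.15574357]
```

View pics/a3.png

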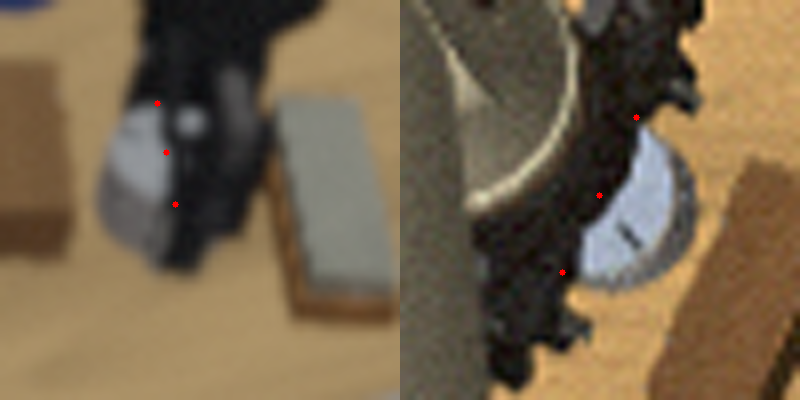

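Against the projected TCP (red dots), the cap centre is 2–3.5 mm to the +x tool side in both views. I'll correct by +3, then close and lift a little.

Emit:
{"op": "servo_tool", "data": {"targets": [{"grip":-0.8,"travel":[3,0,-2],"roll":0},{"grip":-0.8,"travel":[3,0,-2],"roll":0},{"grip":0.4,"travel":[3,0,-2],"roll":0},{"grip":0.4,"travel":[3,0,-2],"roll":0},{"grip":0.4,"travel":[3,0,-2],"roll":0},{"grip":0.4,"travel":[3,0,-2],"roll":0}], "squeeze": 40}}

```text
clock: 7.25
tool_pos: [0.6269, 0.3144, 0.0039]
ee_rot: [[0.366, 0.931, 0.013], [0.931, -0.366, -0.02], [-0.014, 0.019, -1.0]]
contact_force: [-0.5, -0.2, 3.3]
gripper_width: 0.0549
```

Emit:
{"op": "servo_tool", "data": {"targets": [{"grip":0.4,"travel":[3,0,-30],"roll":0},{"grip":0.4,"travel":[3,0,-80],"roll":0},{"grip":0.4,"travel":[3,0,-130],"roll":0},{"grip":0.4,"travel":[3,0,-180],"roll":0},{"grip":0.4,"travel":[3,0,-230],"roll":0},{"grip":0.4,"travel":[3,0,-280],"roll":0},{"grip":0.4,"travel":[3,0,-290],"roll":0},{"grip":0.4,"travel":[3,0,-290],"roll":0}]}}

```text
clock: 8.05
tool_pos: [0.6252, 0.3235, 0.2962]
ee_rot: [[0.366, 0.931, 0.016], [0.931, -0.366, -0.018], [-0.011, 0.022, -1.0]]
contact_force: [-0.9, 0.5, -2.0]
gripper_width: 0.0554
```

The cap is lifted. In the first overreach a small tool tilt did persist, about 1.2°. I'll see whether overreaching beyond the jar, in its lean direction, builds up useful tilt on the way.

Emit:
{"op": "servo_tool", "data": {"targets": [{"grip":0.4,"travel":[-30,34,-20],"roll":-0.1},{"grip":0.4,"travel":[-60,68,-20],"roll":-0.2},{"grip":0.4,"travel":[-460,530,-20],"roll":-1.58},{"grip":0.4,"travel":[-460,530,-20],"roll":-1.58},{"grip":0.4,"travel":[-460,530,-20],"roll":-1.58},{"grip":0.4,"travel":[-460,530,-20],"roll":-1.58},{"grip":0.4,"travel":[-460,530,-20],"roll":-1.58},{"grip":0.4,"travel":[-460,530,-20],"roll":-1.58},{"grip":0.4,"travel":[-460,530,-20],"roll":-1.58},{"grip":0.4,"travel":[-460,530,-20],"roll":-1.58},{"grip":0.4,"travel":[-460,530,-20],"roll":-1.58},{"grip":0.4,"travel":[-460,530,-20],"roll":-1.58},{"grip":0.4,"travel":[-460,530,-20],"roll":-1.58},{"grip":0.4,"travel":[-460,530,-20],"roll":-1.58},{"grip":0.4,"travel":[-460,530,-20],"roll":-1.58},{"grip":0.4,"travel":[-460,530,-20],"roll":-1.58},{"grip":0.4,"travel":[-460,530,-20],"roll":-1.58}]}}

```text
clock: 9.75
tool_pos: [0.8954, -0.2801, 0.3058]
ee_rot: [[-0.931, 0.361, 0.045], [0.36, 0.932, -0.03], [-0.053, -0.012, -0.999]]
contact_force: [-0.4, -0.9, -1.1]
gripper_width: 0.0551
```

Run:
```python
from station import status
s=status.state();print(s['clock'],s['tool_pos'],s['ee_rot'].round(3),s['q'].round(3),s['gripper_width'])
```

```text
9.75 [ 0.89538274 -0.28013965  0.30584339] [[-0.931  0.361  0.045]
 [ 0.36   0.932 -0.03 ]
 [-0.053 -0.012 -0.999]] [ 0.185  1.199  1.06   0.202 -0.991  1.786  1.572] 0.05506801223846889
```

Emit:
{"op": "servo_tool", "data": {"targets": [{"grip":0.4,"travel":[-400,0,0],"roll":0},{"grip":0.4,"travel":[-400,0,0],"roll":0},{"grip":0.4,"travel":[-400,0,0],"roll":0},{"grip":0.4,"travel":[-400,0,0],"roll":0},{"grip":0.4,"travel":[-400,0,0],"roll":0},{"grip":0.4,"travel":[-400,0,0],"roll":0}]}}

```text
clock: 10.35
tool_pos: [0.9232, -0.3011, 0.2612]
ee_rot: [[-0.929, 0.359, 0.093], [0.356, 0.933, -0.045], [-0.103, -0.009, -0.995]]
contact_force: [-0.1, -0.1, -0.8]
gripper_width: 0.055
```

Run:
```python
from station import status
s=status.state();print(s['clock'],s['tool_pos'],s['ee_rot'].round(3),s['q'].round(3),s['gripper_width'])
```

```text
10.35 [ 0.92321794 -0.30106821  0.26121381] [[-0.929  0.359  0.093]
 [ 0.356  0.933 -0.045]
 [-0.103 -0.009 -0.995]] [ 0.193  1.284  1.433  0.199 -1.373  1.721  1.602] 0.055015650012976154
```

The tilt is now 5.9° in the right direction, but q4 is at its limit and q3 and q5 are close to theirs. Raising the arm high instead should drive q6 to its limit and give outward tilt more directly. I'll back off and go up.

Emit:
{"op": "servo_tool", "data": {"targets": [{"grip":0.4,"travel":[50,0,0],"roll":0},{"grip":0.4,"travel":[250,0,-200],"roll":0},{"grip":0.4,"travel":[250,0,-200],"roll":0},{"grip":0.4,"travel":[250,0,-200],"roll":0},{"grip":0.4,"travel":[250,0,-200],"roll":0},{"grip":0.4,"travel":[250,0,-200],"roll":0},{"grip":0.4,"travel":[250,0,-200],"roll":0}]}}

```text
clock: 11.05
tool_pos: [0.6806, -0.2048, 0.4284]
ee_rot: [[-0.93, 0.356, 0.092], [0.354, 0.934, -0.044], [-0.102, -0.008, -0.995]]
contact_force: [0.5, 1.2, 0.7]
gripper_width: 0.0548
```

Run:
```python
from station import status
s=status.state();print(s['clock'],s['tool_pos'],s['ee_rot'].round(3),s['q'].round(3),s['gripper_width'])
```

```text
11.05 [ 0.68056187 -0.20480716  0.42839845] [[-0.93   0.356  0.092]
 [ 0.354  0.934 -0.044]
 [-0.102 -0.008 -0.995]] [-0.465  0.84   1.538  1.234 -0.901  1.674  2.031] 0.0548042211824831
```

Emit:
{"op": "servo_tool", "data": {"targets": [{"grip":0.4,"travel":[0,0,-400],"roll":0},{"grip":0.4,"travel":[0,0,-400],"roll":0},{"grip":0.4,"travel":[0,0,-400],"roll":0},{"grip":0.4,"travel":[0,0,-400],"roll":0},{"grip":0.4,"travel":[0,0,-400],"roll":0},{"grip":0.4,"travel":[0,0,-400],"roll":0}]}}

```text
clock: 11.65
tool_pos: [0.6617, -0.2014, 0.636]
ee_rot: [[-0.932, 0.359, 0.055], [0.358, 0.933, -0.03], [-0.062, -0.009, -0.998]]
contact_force: [1.1, -0.4, -3.7]
gripper_width: 0.0552
```

Run:
```python
from station import status
s=status.state();print(s['clock'],s['tool_pos'],s['ee_rot'].round(3),s['q'].round(3),s['gripper_width'])
```

```text
11.65 [ 0.66169507 -0.20136218  0.63595601] [[-0.932  0.359  0.055]
 [ 0.358  0.933 -0.03 ]
 [-0.062 -0.009 -0.998]] [-0.104  0.605  1.     0.633 -0.578  2.01   1.704] 0.05520531404024955
```

Emit:
{"op": "servo_tool", "data": {"targets": [{"grip":0.4,"travel":[0,0,-400],"roll":0},{"grip":0.4,"travel":[0,0,-400],"roll":0},{"grip":0.4,"travel":[0,0,-400],"roll":0},{"grip":0.4,"travel":[0,0,-400],"roll":0},{"grip":0.4,"travel":[0,0,-400],"roll":0},{"grip":0.4,"travel":[0,0,-400],"roll":0}]}}

```text
clock: 12.25
tool_pos: [0.6078, -0.1841, 0.7094]
ee_rot: [[-0.928, 0.355, 0.112], [0.352, 0.935, -0.045], [-0.121, -0.003, -0.993]]
contact_force: [0.9, -0.7, -0.3]
gripper_width: 0.0549
```

Run:
```python
from station import status
s=status.state();print(s['clock'],s['tool_pos'],s['ee_rot'].round(3),s['q'].round(3),s['gripper_width'])
```

```text
12.25 [ 0.6078079  -0.18407543  0.70940203] [[-0.928  0.355  0.112]
 [ 0.352  0.935 -0.045]
 [-0.121 -0.003 -0.993]] [ 0.138  0.396  0.229  0.618 -0.091  2.015  1.508] 0.05490337520455906
```

Emit:
{"op": "servo_tool", "data": {"targets": [{"grip":0.4,"travel":[-30,0,-400],"roll":0},{"grip":0.4,"travel":[-30,0,-400],"roll":0},{"grip":0.4,"travel":[-30,0,-400],"roll":0},{"grip":0.4,"travel":[-30,0,-400],"roll":0}]}}

```text
clock: 12.65
tool_pos: [0.5633, -0.171, 0.7525]
ee_rot: [[-0.92, 0.356, 0.164], [0.35, 0.935, -0.063], [-0.176, -0.0, -0.984]]
contact_force: [0.3, 0.7, -0.8]
gripper_width: 0.0551
```

Emit:
{"op": "servo_tool", "data": {"targets": [{"grip":0.4,"travel":[-30,0,-400],"roll":0},{"grip":0.4,"travel":[-30,0,-400],"roll":0},{"grip":0.4,"travel":[-30,0,-400],"roll":0},{"grip":0.4,"travel":[-30,0,-400],"roll":0}]}}

```text
clock: 13.05
tool_pos: [0.5215, -0.1585, 0.7902]
ee_rot: [[-0.909, 0.356, 0.219], [0.347, 0.935, -0.08], [-0.233, 0.003, -0.972]]
contact_force: [0.2, -0.0, -0.6]
gripper_width: 0.0553
```

Run:
```python
from station import status
s=status.state();print(s['clock'],s['tool_pos'],s['ee_rot'].round(3),s['q'].round(3),s['gripper_width'])
```

```text
13.05 [ 0.5215015  -0.1585475   0.79024176] [[-0.909  0.356  0.219]
 [ 0.347  0.935 -0.08 ]
 [-0.233  0.003 -0.972]] [-0.021  0.191  0.376  0.712 -0.074  2.015  1.507] 0.05528528155993355
```

Tilt is now 13.5° and still growing, so this works. Continuing.

Emit:
{"op": "servo_tool", "data": {"targets": [{"grip":0.4,"travel":[-120,0,-380],"roll":0},{"grip":0.4,"travel":[-120,0,-380],"roll":0},{"grip":0.4,"travel":[-120,0,-380],"roll":0},{"grip":0.4,"travel":[-120,0,-380],"roll":0}]}}

```text
clock: 13.45
tool_pos: [0.5125, -0.1584, 0.8191]
ee_rot: [[-0.894, 0.355, 0.274], [0.341, 0.935, -0.098], [-0.291, 0.006, -0.957]]
contact_force: [-0.1, -0.2, -1.3]
gripper_width: 0.0552
```

Emit:
{"op": "servo_tool", "data": {"targets": [{"grip":0.4,"travel":[-120,0,-380],"roll":0},{"grip":0.4,"travel":[-120,0,-380],"roll":0},{"grip":0.4,"travel":[-120,0,-380],"roll":0},{"grip":0.4,"travel":[-120,0,-380],"roll":0}]}}

```text
clock: 13.85
tool_pos: [0.4961, -0.1561, 0.8503]
ee_rot: [[-0.875, 0.354, 0.331], [0.335, 0.935, -0.116], [-0.35, 0.01, -0.937]]
contact_force: [-0.2, 0.3, -0.6]
gripper_width: 0.0552
```

Run:
```python
from station import status
s=status.state();print(s['clock'],s['tool_pos'],s['ee_rot'].round(3),s['q'].round(3),s['gripper_width'])
```

```text
13.85 [ 0.4961357  -0.15611067  0.85026827] [[-0.875  0.354  0.331]
 [ 0.335  0.935 -0.116]
 [-0.35   0.01  -0.937]] [-0.12   0.134  0.49   0.648 -0.077  2.015  1.516] 0.05524049375483962
```

Emit:
{"op": "servo_tool", "data": {"targets": [{"grip":0.4,"travel":[-120,0,-380],"roll":0},{"grip":0.4,"travel":[-120,0,-380],"roll":0},{"grip":0.4,"travel":[-120,0,-380],"roll":0},{"grip":0.4,"travel":[-120,0,-380],"roll":0}]}}

```text
clock: 14.25
tool_pos: [0.476, -0.152, 0.8792]
ee_rot: [[-0.854, 0.353, 0.383], [0.327, 0.936, -0.132], [-0.405, 0.013, -0.914]]
contact_force: [-1.1, -0.2, -1.0]
gripper_width: 0.0549
```

Emit:
{"op": "servo_tool", "data": {"targets": [{"grip":0.4,"travel":[-120,0,-380],"roll":0},{"grip":0.4,"travel":[-120,0,-380],"roll":0},{"grip":0.4,"travel":[-120,0,-380],"roll":0}]}}

```text
clock: 14.55
tool_pos: [0.4563, -0.148, 0.907]
ee_rot: [[-0.83, 0.352, 0.433], [0.32, 0.936, -0.148], [-0.458, 0.016, -0.889]]
contact_force: [0.7, 0.9, -0.6]
gripper_width: 0.055
```

Emit:
{"op": "servo_tool", "data": {"targets": [{"grip":0.4,"travel":[0,0,20],"roll":0},{"grip":0.4,"travel":[0,0,20],"roll":0}]}}

```text
clock: 14.75
tool_pos: [0.4659, -0.1502, 0.8864]
ee_rot: [[-0.833, 0.35, 0.429], [0.319, 0.937, -0.146], [-0.453, 0.015, -0.891]]
contact_force: [0.5, 2.2, -1.0]
gripper_width: 0.0556
```

Run:
```python
from station import status
import numpy as np
s=status.state();z=s['ee_rot'][:,2];print(s['clock'],s['tool_pos'],s['ee_rot'].round(3),s['q'].round(3),s['gripper_width'],np.degrees(np.arccos(-z[2])),np.degrees(np.arctan2(z[1],z[0])))
```

```text
14.75 [ 0.46590043 -0.1501568   0.8864488 ] [[-0.833  0.35   0.429]
 [ 0.319  0.937 -0.146]
 [-0.453  0.015 -0.891]] [-0.579  0.017  0.849  0.708  0.016  1.953  1.486] 0.05557962020567196 26.960421335193907 -18.801716410227215
```

Tool tilt is now 27° at azimuth -18.8°, against an estimated 28° and -17.5°, so turning can be true rolls about the jar axis. I'll descend toward the jar while rolling +0.52 (clockwise), so a mark points down the slope.

Emit:
{"op": "servo_tool", "data": {"targets": [{"grip":0.4,"travel":[10,3,40],"roll":0.1},{"grip":0.4,"travel":[155,55,580],"roll":0.52},{"grip":0.4,"travel":[155,55,580],"roll":0.52},{"grip":0.4,"travel":[155,55,580],"roll":0.52},{"grip":0.4,"travel":[155,55,580],"roll":0.52},{"grip":0.4,"travel":[155,55,580],"roll":0.52},{"grip":0.4,"travel":[155,55,580],"roll":0.52},{"grip":0.4,"travel":[155,55,580],"roll":0.52},{"grip":0.4,"travel":[155,55,580],"roll":0.52},{"grip":0.4,"travel":[155,55,580],"roll":0.52},{"grip":0.4,"travel":[155,55,580],"roll":0.52},{"grip":0.4,"travel":[155,55,580],"roll":0.52},{"grip":0.4,"travel":[155,55,580],"roll":0.52},{"grip":0.4,"travel":[155,55,580],"roll":0.52},{"grip":0.4,"travel":[155,55,580],"roll":0.52},{"grip":0.4,"travel":[155,55,580],"roll":0.52}]}}

```text
clock: 16.35
tool_pos: [0.6082, -0.1361, 0.3047]
ee_rot: [[-0.544, 0.717, 0.435], [0.743, 0.653, -0.148], [-0.39, 0.242, -0.888]]
contact_force: [-0.4, 1.2, -0.5]
gripper_width: 0.0551
```

```bash
cat > g.py <<'E'
from h import *
def rep(d):
    s=status.state();R=s['ee_rot'];z=R[:,2];p=s['tool_pos'];u=np.array([-.447,.1435,.883])
    rim=np.array([.6514,-.1339,.1348])
    print(s['clock'],p.round(4),'q',s['q'].round(3),'w',s['gripper_width'],'tilt',np.degrees(np.arccos(-z[2])).round(2),np.degrees(np.arctan2(z[1],z[0])).round(2),'T',np.degrees(np.arctan2(R[1,1],R[0,1])).round(1),'f',s['contact_force'].round(1),'m',s['moment'].round(2))
    v=p-rim;print('axial TCP-rim',(v@u*1e3).round(1),'lateral',((v-v@u*u)*1e3).round(1),'travel to +%g'%d,(R.T@(rim+u*d/1e3-p)*1e3).round(1))
E
python3 -c "
from g import *;rep(48)"
```

```text
16.35 [ 0.6082 -0.1361  0.3047] q [-0.611  0.104  0.791  2.002  0.007  0.596  0.841] w 0.05514740530108292 tilt 27.33 -18.81 T 42.3 f [-0.4  1.2 -0.5] m [0.19 0.52 0.  ]
axial TCP-rim 169.1 lateral [ 32.3 -26.4  20.6] travel to +48 [ 44.6  -9.4 121.4]
```

Emit:
{"op": "servo_tool", "data": {"targets": [{"grip":0.4,"travel":[22,-5,50],"roll":0},{"grip":0.4,"travel":[45,-9,90],"roll":0},{"grip":0.4,"travel":[45,-9,121],"roll":0},{"grip":0.4,"travel":[45,-9,121],"roll":0},{"grip":0.4,"travel":[45,-9,121],"roll":0}]}}

```text
clock: 16.85
tool_pos: [0.6293, -0.1268, 0.1769]
ee_rot: [[-0.544, 0.718, 0.434], [0.743, 0.653, -0.149], [-0.39, 0.241, -0.889]]
contact_force: [-0.5, -0.3, 0.1]
gripper_width: 0.0552
```

Run:
```python
from g import *
rep(20)
s=status.state();R=s['ee_rot'];p=s['tool_pos'];a=vision.capture('scene');b=vision.capture('top')
rim=np.array([.6514,-.1339,.1348])
P=[p+R[:,2]*d for d in(.004,-.030)]+[rim]
for n,im,x0,y0,k in(('scene',a,225,185,1),('top',b,287,140,1.8)):
    A=crop(cv2.convertScaleAbs(im,alpha=k),x0,y0,65,65,6)
    for u in proj(n,P):cv2.circle(A,tuple(int(v) for v in(u-[x0,y0]+.5)*6),3,(0,0,255),-1)
    globals()['I'+n]=A
cv2.imwrite('pics/b1.png',np.hstack([Iscene,Itop]))
```

```text
16.85 [ 0.6293 -0.1268  0.1769] q [-0.417  0.34   0.607  2.082 -0.303  0.32   1.07 ] w 0.05515399379009287 tilt 27.29 -18.94 T 42.3 f [-0.5 -0.3  0.1] m [0.13 0.49 0.  ]
axial TCP-rim 48.1 lateral [-0.6  0.2 -0.3] travel to +20 [-0.8  0.8 28.1]
```

View pics/b1.png

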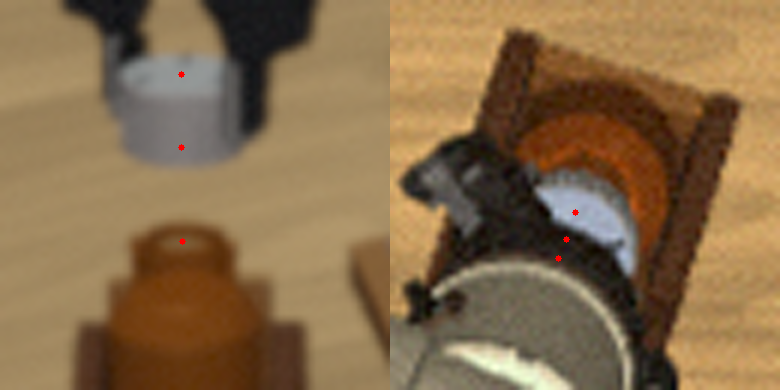

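The scene view shows the cap centred in the gripper at (181,74) and coaxial with the neck, which is about 1 mm to the right of my estimate. A mark faces straight down the slope. Descending along the axis now.

Emit:
{"op": "servo_tool", "data": {"targets": [{"grip":0.4,"travel":[0,1,20],"roll":0},{"grip":0.4,"travel":[0,1.5,38],"roll":0},{"grip":0.4,"travel":[0,1.5,42],"roll":0},{"grip":0.4,"travel":[0,1.5,42],"roll":0}]}}

```text
clock: 17.35
tool_pos: [0.6482, -0.1313, 0.1398]
ee_rot: [[-0.545, 0.717, 0.434], [0.742, 0.654, -0.148], [-0.39, 0.241, -0.889]]
contact_force: [0.4, 0.5, -1.1]
gripper_width: 0.0548
```

Emit:
{"op": "servo_tool", "data": {"targets": [{"grip":0.4,"travel":[0,0,3],"roll":0},{"grip":0.4,"travel":[0,0,5],"roll":0},{"grip":0.4,"travel":[0,0,5],"roll":0}]}}

```text
clock: 17.65
tool_pos: [0.6502, -0.1322, 0.1347]
ee_rot: [[-0.545, 0.718, 0.433], [0.742, 0.654, -0.149], [-0.39, 0.241, -0.889]]
contact_force: [0.7, -0.0, 0.1]
gripper_width: 0.0549
```

```bash
python3 -c "
from g import *;rep(-2)"
```

```text
17.65 [ 0.6502 -0.1322  0.1347] q [-0.296  0.434  0.485  2.054 -0.394  0.246  1.151] w 0.05494580883736161 tilt 27.27 -18.93 T 42.3 f [ 0.7 -0.   0.1] m [ 0.07  0.37 -0.01]
axial TCP-rim 0.7 lateral [-0.9  1.6 -0.7] travel to +-2 [-2.  -0.2  2.7]
```

Emit:
{"op": "servo_tool", "data": {"targets": [{"grip":0.4,"travel":[0,0,1.5],"roll":0},{"grip":0.4,"travel":[0,0,2.5],"roll":0},{"grip":0.4,"travel":[0,0,2.5],"roll":0}]}}

```text
clock: 17.95
tool_pos: [0.651, -0.1325, 0.1333]
ee_rot: [[-0.545, 0.718, 0.434], [0.743, 0.653, -0.148], [-0.389, 0.242, -0.889]]
contact_force: [-9.7, 2.8, 14.0]
gripper_width: 0.0551
```

Emit:
{"op": "servo_tool", "data": {"targets": [{"grip":0.4,"travel":[0,0,1],"roll":0},{"grip":0.4,"travel":[0,0,1.5],"roll":0}]}}

```text
clock: 18.15
tool_pos: [0.6514, -0.1323, 0.1327]
ee_rot: [[-0.545, 0.717, 0.434], [0.743, 0.653, -0.147], [-0.388, 0.242, -0.889]]
contact_force: [-20.5, 7.0, 30.2]
gripper_width: 0.0549
```

```bash
python3 -c "
from g import *;rep(-2)"
```

```text
18.15 [ 0.6514 -0.1323  0.1327] q [-0.287  0.438  0.476  2.052 -0.401  0.244  1.158] w 0.05490868391982446 tilt 27.25 -18.68 T 42.3 f [-20.5   7.   30.2] m [-0.    1.78 -0.25]
axial TCP-rim -1.6 lateral [-0.7  1.8 -0.7] travel to +-2 [-2.  -0.5  0.4]
```

Contact is at the expected riding height, with the force along the jar axis. I'll ease the press and turn counter-clockwise (negative roll).

Emit:
{"op": "servo_tool", "data": {"targets": [{"grip":0.4,"travel":[0,0,-1.5],"roll":0},{"grip":0.4,"travel":[0,0,-1.5],"roll":-0.1},{"grip":0.4,"travel":[0,0,-1.5],"roll":-0.2},{"grip":0.4,"travel":[0,0,-1.5],"roll":-0.3},{"grip":0.4,"travel":[0,0,-1.5],"roll":-0.4},{"grip":0.4,"travel":[0,0,-1.5],"roll":-0.5},{"grip":0.4,"travel":[0,0,-1.5],"roll":-0.6},{"grip":0.4,"travel":[0,0,-1.5],"roll":-0.7},{"grip":0.4,"travel":[0,0,-1.5],"roll":-0.7}]}}

```text
clock: 19.05
tool_pos: [0.6504, -0.1323, 0.1326]
ee_rot: [[-0.881, 0.194, 0.432], [0.143, 0.979, -0.148], [-0.452, -0.068, -0.89]]
contact_force: [-9.0, 2.0, 11.8]
gripper_width: 0.0552
```

```bash
python3 -c "
from g import *;rep(-2)"
```

```text
19.05 [ 0.6504 -0.1323  0.1326] q [-0.17   0.417  0.33   2.05  -0.126  0.232  1.61 ] w 0.0551642934379624 tilt 27.18 -18.88 T 78.8 f [-9.   2.  11.8] m [-0.13  1.13  0.29]
axial TCP-rim -1.2 lateral [-1.6  1.8 -1.1] travel to +-2 [-2.2 -1.5  0.8]
```

Emit:
{"op": "servo_tool", "data": {"targets": [{"grip":0.4,"travel":[0,0,0.6],"roll":-0.05},{"grip":0.4,"travel":[0,0,0.6],"roll":-0.1},{"grip":0.4,"travel":[0,0,0.6],"roll":-0.15},{"grip":0.4,"travel":[0,0,0.6],"roll":-0.2},{"grip":0.4,"travel":[0,0,0.6],"roll":-0.2}]}}

```text
clock: 19.55
tool_pos: [0.6503, -0.1331, 0.1317]
ee_rot: [[-0.902, 0.018, 0.432], [-0.052, 0.988, -0.149], [-0.429, -0.157, -0.89]]
contact_force: [-4.2, 0.0, 6.4]
gripper_width: 0.055
```

Emit:
{"op": "servo_tool", "data": {"targets": [{"grip":0.4,"travel":[0,0,0.6],"roll":-0.04},{"grip":0.4,"travel":[0,0,0.6],"roll":-0.08},{"grip":0.4,"travel":[0,0,0.6],"roll":-0.12},{"grip":0.4,"travel":[0,0,0.6],"roll":-0.12}]}}

```text
clock: 19.95
tool_pos: [0.6513, -0.1331, 0.1306]
ee_rot: [[-0.897, -0.09, 0.432], [-0.169, 0.974, -0.149], [-0.408, -0.207, -0.889]]
contact_force: [-1.6, -1.9, 0.1]
gripper_width: 0.0551
```

```bash
python3 -c "
from g import *;rep(-2)"
```

```text
19.95 [ 0.6513 -0.1331  0.1306] q [-0.112  0.415  0.261  2.046 -0.003  0.228  1.815] w 0.055070897252877074 tilt 27.19 -19.0 T 95.3 f [-1.6 -1.9  0.1] m [-0.23  0.5  -0.17]
axial TCP-rim -3.5 lateral [-1.7  1.3 -1.1] travel to +-2 [-1.7 -1.7 -1.5]
```

The press force has fallen to zero after 57° of turn, so the pins are at the notches. Pushing down now.

Emit:
{"op": "servo_tool", "data": {"targets": [{"grip":0.4,"travel":[0,0,1.5],"roll":0},{"grip":0.4,"travel":[0,0,3],"roll":0},{"grip":0.4,"travel":[0,0,3],"roll":0}]}}

```text
clock: 20.25
tool_pos: [0.6527, -0.1335, 0.1278]
ee_rot: [[-0.897, -0.089, 0.432], [-0.168, 0.974, -0.149], [-0.408, -0.206, -0.889]]
contact_force: [0.3, -3.5, -1.5]
gripper_width: 0.0548
```

```bash
python3 -c "
from g import *;rep(-10)"
```

```text
20.25 [ 0.6527 -0.1335  0.1278] q [-0.108  0.422  0.258  2.044 -0.005  0.223  1.815] w 0.05481198026225806 tilt 27.2 -19.01 T 95.2 f [ 0.3 -3.5 -1.5] m [-0.47  0.42 -0.29]
axial TCP-rim -6.7 lateral [-1.7  1.3 -1.1] travel to +-10 [-1.8 -1.6  3.2]
```

Emit:
{"op": "servo_tool", "data": {"targets": [{"grip":0.4,"travel":[0,0,1.5],"roll":0},{"grip":0.4,"travel":[0,0,2.5],"roll":0},{"grip":0.4,"travel":[0,0,2.5],"roll":0}]}}

```text
clock: 20.55
tool_pos: [0.6535, -0.1338, 0.1262]
ee_rot: [[-0.897, -0.089, 0.432], [-0.168, 0.975, -0.149], [-0.408, -0.206, -0.889]]
contact_force: [-6.5, -2.3, 7.8]
gripper_width: 0.0553
```

```bash
python3 -c "
from g import *;rep(-10)"
```

```text
20.55 [ 0.6535 -0.1338  0.1262] q [-0.106  0.426  0.256  2.043 -0.006  0.221  1.816] w 0.05533372116281598 tilt 27.19 -18.98 T 95.2 f [-6.5 -2.3  7.8] m [-0.52  0.8  -0.32]
axial TCP-rim -8.5 lateral [-1.7  1.3 -1.1] travel to +-10 [-1.8 -1.7  1.5]
```

It dropped 8 mm, as specified. Now clockwise, following the thread pitch.

Emit:
{"op": "servo_tool", "data": {"targets": [{"grip":0.4,"travel":[0,0,-0.6],"roll":0.08},{"grip":0.4,"travel":[0,0,-0.6],"roll":0.16},{"grip":0.4,"travel":[0,0,-0.4],"roll":0.24},{"grip":0.4,"travel":[0,0,0.0],"roll":0.32},{"grip":0.4,"travel":[0,0,0.4],"roll":0.4},{"grip":0.4,"travel":[0,0,0.8],"roll":0.48},{"grip":0.4,"travel":[0,0,1.2],"roll":0.56},{"grip":0.4,"travel":[0,0,1.2],"roll":0.56}]}}

```text
clock: 21.35
tool_pos: [0.6544, -0.1338, 0.1248]
ee_rot: [[-0.807, 0.402, 0.433], [0.376, 0.915, -0.149], [-0.456, 0.043, -0.889]]
contact_force: [-1.6, -4.5, 1.6]
gripper_width: 0.0552
```

```bash
python3 -c "
from g import *;rep(-10)"
```

```text
21.35 [ 0.6544 -0.1338  0.1248] q [-0.198  0.442  0.369  2.045 -0.233  0.221  1.463] w 0.055182388536479596 tilt 27.23 -18.98 T 66.3 f [-1.6 -4.5  1.6] m [-0.4   0.28 -0.49]
axial TCP-rim -10.2 lateral [-1.5  1.6 -1. ] travel to +-10 [-2.3 -0.8 -0.2]
```

Emit:
{"op": "servo_tool", "data": {"targets": [{"grip":0.4,"travel":[0,0,0.5],"roll":0.1},{"grip":0.4,"travel":[0,0,1.0],"roll":0.2},{"grip":0.4,"travel":[0,0,1.5],"roll":0.3},{"grip":0.4,"travel":[0,0,2.0],"roll":0.4},{"grip":0.4,"travel":[0,0,2.5],"roll":0.5},{"grip":0.4,"travel":[0,0,2.9],"roll":0.6},{"grip":0.4,"travel":[0,0,2.9],"roll":0.6}]}}

```text
clock: 22.05
tool_pos: [0.6562, -0.1343, 0.1226]
ee_rot: [[-0.44, 0.786, 0.434], [0.826, 0.544, -0.149], [-0.353, 0.292, -0.889]]
contact_force: [0.2, -4.5, 1.3]
gripper_width: 0.0552
```

```bash
python3 -c "
from g import *;rep(-10)"
```

```text
22.05 [ 0.6562 -0.1343  0.1226] q [-0.29   0.467  0.485  2.045 -0.477  0.231  1.088] w 0.055222909811257194 tilt 27.29 -18.98 T 34.7 f [ 0.2 -4.5  1.3] m [-0.51  0.18 -0.38]
axial TCP-rim -13.0 lateral [-1.   1.5 -0.8] travel to +-10 [-2.   0.2 -3. ]
```

Emit:
{"op": "servo_tool", "data": {"targets": [{"grip":0.4,"travel":[0,0,0.5],"roll":0.1},{"grip":0.4,"travel":[0,0,1.0],"roll":0.2},{"grip":0.4,"travel":[0,0,1.5],"roll":0.3},{"grip":0.4,"travel":[0,0,1.7],"roll":0.4},{"grip":0.4,"travel":[0,0,1.7],"roll":0.5},{"grip":0.4,"travel":[0,0,1.7],"roll":0.6},{"grip":0.4,"travel":[0,0,1.7],"roll":0.6}]}}

```text
clock: 22.75
tool_pos: [0.658, -0.1356, 0.1225]
ee_rot: [[0.08, 0.896, 0.436], [0.988, -0.015, -0.151], [-0.129, 0.443, -0.887]]
contact_force: [-3.2, -3.8, 8.2]
gripper_width: 0.0549
```

```bash
python3 -c "
from g import *;rep(-14)"
```

```text
22.75 [ 0.658  -0.1356  0.1225] q [-0.384  0.497  0.608  2.046 -0.712  0.258  0.701] w 0.05492668546600991 tilt 27.47 -19.09 T -1.0 f [-3.2 -3.8  8.2] m [-0.89 -0.36 -0.45]
axial TCP-rim -14.1 lateral [0.3 0.3 0.1] travel to +-14 [-0.3 -0.3 -0. ]
```

Emit:
{"op": "servo_tool", "data": {"targets": [{"grip":0.4,"travel":[0,0,-0.3],"roll":0.05},{"grip":0.4,"travel":[0,0,-0.3],"roll":0.1},{"grip":0.4,"travel":[0,0,-0.3],"roll":0.15},{"grip":0.4,"travel":[0,0,-0.3],"roll":0.15}]}}

```text
clock: 23.15
tool_pos: [0.658, -0.1337, 0.1223]
ee_rot: [[0.208, 0.876, 0.435], [0.976, -0.158, -0.149], [-0.061, 0.456, -0.888]]
contact_force: [-1.5, -1.6, 7.8]
gripper_width: 0.0552
```

```bash
python3 -c "
from g import *;rep(-14);s=status.state();print(s['moment']@np.array([-.447,.1435,.883]),s['joint_efforts'][6])"
```

```text
23.15 [ 0.658  -0.1337  0.1223] q [-0.411  0.505  0.639  2.047 -0.765  0.27   0.601] w 0.05519345177160612 tilt 27.39 -18.85 T -10.3 f [-1.5 -1.6  7.8] m [-0.63 -0.27  0.46]
axial TCP-rim -13.9 lateral [ 0.3  2.2 -0.2] travel to +-14 [-2.3  0.1  0.1]
0.6535455892645661 -0.8910900726914406
```

Emit:
{"op": "servo_tool", "data": {"targets": [{"grip":0.4,"travel":[0,0,0],"roll":0.05},{"grip":0.4,"travel":[0,0,0],"roll":0.1},{"grip":0.4,"travel":[0,0,0],"roll":0.1}]}}

```text
clock: 23.45
tool_pos: [0.6588, -0.1315, 0.1224]
ee_rot: [[0.292, 0.851, 0.436], [0.956, -0.253, -0.146], [-0.014, 0.46, -0.888]]
contact_force: [-0.6, 2.2, 7.9]
gripper_width: 0.055
```

```bash
python3 -c "
from g import *;rep(-14);s=status.state();print(s['moment']@np.array([-.447,.1435,.883]),s['joint_efforts'][6])"
```

```text
23.45 [ 0.6588 -0.1315  0.1224] q [-0.429  0.511  0.66   2.046 -0.801  0.279  0.533] w 0.05497200623299229 tilt 27.37 -18.51 T -16.5 f [-0.6  2.2  7.9] m [-0.26 -0.39  1.06]
axial TCP-rim -13.9 lateral [ 1.2  4.4 -0.1] travel to +-14 [-4.6  0.2  0.1]
0.9952637093619519 -1.2297508120536804
```

The axial torque rises to about 1 N·m after about 105° with the height at home (13 mm below riding), so this is the hard stop. I'll relieve slightly, open, and retract along the axis.

Emit:
{"op": "servo_tool", "data": {"targets": [{"grip":0.4,"travel":[0,0,0],"roll":-0.05},{"grip":-0.6,"travel":[0,0,0],"roll":-0.05},{"grip":-1,"travel":[0,0,0],"roll":-0.05},{"grip":-1,"travel":[0,0,0],"roll":-0.05},{"grip":-1,"travel":[0,0,0],"roll":-0.05}]}}

```text
clock: 23.95
tool_pos: [0.6556, -0.134, 0.1202]
ee_rot: [[0.257, 0.865, 0.431], [0.966, -0.213, -0.148], [-0.036, 0.454, -0.89]]
contact_force: [-0.5, -0.5, -0.8]
gripper_width: 0.0855
```

Emit:
{"op": "servo_tool", "data": {"targets": [{"grip":-1,"travel":[0,0,-20],"roll":0},{"grip":-1,"travel":[0,0,-60],"roll":0},{"grip":-1,"travel":[0,0,-110],"roll":0},{"grip":-1,"travel":[0,0,-160],"roll":0},{"grip":-1,"travel":[0,0,-210],"roll":0},{"grip":-1,"travel":[-100,0,-250],"roll":0},{"grip":-1,"travel":[-200,0,-250],"roll":0},{"grip":-1,"travel":[-200,0,-250],"roll":0}]}}

```text
clock: 24.75
tool_pos: [0.5446, -0.1806, 0.3093]
ee_rot: [[0.247, 0.87, 0.426], [0.968, -0.206, -0.141], [-0.035, 0.447, -0.894]]
contact_force: [0.2, 0.6, -1.4]
gripper_width: 0.0857
```

Run:
```python
from g import *
rep(0)
a=vision.capture('scene');b=vision.capture('top')
rim=np.array([.6514,-.1339,.1348]);u=np.array([-.447,.1435,.883])
P=[rim+u*.014,rim-u*.02]
o=[]
for n,im,x0,y0,k in(('scene',a,225,200,1),('top',b,287,140,1.8)):
    A=crop(cv2.convertScaleAbs(im,alpha=k),x0,y0,65,65,6)
    for v in proj(n,P):cv2.circle(A,tuple(int(t) for t in(v-[x0,y0]+.5)*6),2,(0,0,255),-1)
    o.append(A)
cv2.imwrite('pics/c1.png',np.vstack([np.hstack(o)]));cv2.imwrite('pics/c2.png',a);cv2.imwrite('pics/c3.png',b)
```

```text
24.75 [ 0.5446 -0.1806  0.3093] q [-1.138 -0.191  1.295  2.096  0.395  0.664 -0.306] w 0.08565648643082695 tilt 26.67 -18.36 T -13.3 f [ 0.2  0.6 -1.4] m [ 0.19  0.44 -0.02]
axial TCP-rim 195.1 lateral [-19.6 -74.7   2.2] travel to +0 [ 77.8   5.3 194.8]
```

View pics/c1.png

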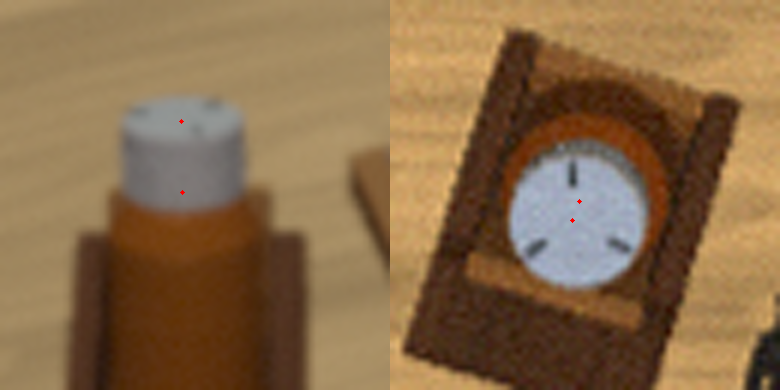

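The cap sits square and low on the neck. Its marks in the top view are at about (573,172), (537,248) and (620,243). I'll measure its final angle from those and check the other objects for movement.

Run:
```python
from g import *
u=np.array([-.447,.1435,.883]);u/=np.linalg.norm(u);rim=np.array([.6514,-.1339,.1348]);c=rim+u*.014
x=np.array([.954*.883,-.301*.883,.469]);x-=x@u*u;x/=np.linalg.norm(x);y=np.cross(u,x)
P=[]
for m in((573,172),(537,248),(620,243)):
    o,d=ray('top',(287+(m[0]-390)/6-.42,140+m[1]/6-.42));P.append(o+d*(((c-o)@u)/(d@u)))
P=np.array(P);g=P.mean(0);print('centre off mm',(g-c)*1e3)
print('mark angle from uphill, mod120 (notch 0, home 20):',[round(np.degrees(np.arctan2((p-g)@y,(p-g)@x))%120,1) for p in P],[np.linalg.norm(p-g)*1e3 for p in P])
for n,f0,f1 in(('scene','scene0','c2'),('top','top0','c3')):
    D=cv2.absdiff(cv2.imread(f'pics/{f0}.png'),cv2.imread(f'pics/{f1}.png')).max(2)
    m=cv2.morphologyEx((D>40).astype(np.uint8),cv2.MORPH_OPEN,np.ones((2,2)));k,l,s,_=cv2.connectedComponentsWithStats(m)
    print(n,[tuple(r) for r in s[1:] if r[4]>8])
```

```text
centre off mm [-0.48322394 -1.72588359  0.03585866]
mark angle from uphill, mod120 (notch 0, home 20): [np.float64(22.4), np.float64(23.7), np.float64(21.6)] [np.float64(20.307044379715926), np.float64(19.74962837888289), np.float64(19.652292322740884)]
scene [(np.int32(0), np.int32(0), np.int32(47), np.int32(79), np.int32(1827)), (np.int32(196), np.int32(0), np.int32(4), np.int32(4), np.int32(13)), (np.int32(240), np.int32(0), np.int32(10), np.int32(16), np.int32(121)), (np.int32(201), np.int32(9), np.int32(32), np.int32(61), np.int32(1179)), (np.int32(249), np.int32(16), np.int32(15), np.int32(17), np.int32(98)), (np.int32(248), np.int32(23), np.int32(6), np.int32(6), np.int32(26)), (np.int32(234), np.int32(31), np.int32(8), np.int32(10), np.int32(44)), (np.int32(247), np.int32(31), np.int32(16), np.int32(32), np.int32(244)), (np.int32(263), np.int32(41), np.int32(4), np.int32(29), np.int32(85)), (np.int32(229), np.int32(69), np.int32(10), np.int32(8), np.int32(60)), (np.int32(209), np.int32(76), np.int32(20), np.int32(6), np.int32(113)), (np.int32(23), np.int32(80), np.int32(23), 
[... 1469 characters left out ...]
t32(13), np.int32(30), np.int32(260)), (np.int32(315), np.int32(294), np.int32(12), np.int32(29), np.int32(249)), (np.int32(377), np.int32(326), np.int32(5), np.int32(6), np.int32(19)), (np.int32(316), np.int32(329), np.int32(9), np.int32(30), np.int32(174)), (np.int32(378), np.int32(335), np.int32(4), np.int32(19), np.int32(50)), (np.int32(316), np.int32(362), np.int32(3), np.int32(10), np.int32(22)), (np.int32(524), np.int32(368), np.int32(36), np.int32(28), np.int32(680)), (np.int32(314), np.int32(373), np.int32(10), np.int32(40), np.int32(207)), (np.int32(378), np.int32(401), np.int32(7), np.int32(17), np.int32(77)), (np.int32(314), np.int32(414), np.int32(5), np.int32(6), np.int32(26))]
```

```bash
python3 -c "
from station import *;print(finish_job());print(status.state()['clock'])"
```

```text
the job is handed in; nothing more can be done
None
the job is handed in; nothing more can be done
```

The jar is closed and the job is handed in at about 25 s of the 58 s limit; `finish_job()` reports no verdict.

**What I did**
- **Grasp:** I gripped the larger cap. This took three tries, because the first grips were too high or off-centre.
- **Tilt:** the moves have no tilt command, so I raised the arm until q6 reached its limit, which tipped the tool about 27° toward the jar's lean.
- **Closing:** the cap rode on the collar with one mark facing down the slope. I turned it about 57° counter-clockwise until it dropped 8 mm, then about 103° clockwise to the hard stop, then released it and backed away.

**Last checks**
- **Forces:** the tool sank about 5.5 mm on the thread, against 6 mm nominal. The torque then rose to about 1 N·m at the stop.
- **Picture:** the cap sits square and low on the neck. Its marks measure about 22.6° past the notch, against 20° nominal, a difference within my measuring error.
- **Other objects:** comparing the before and after pictures, only the arm, the cap's old place and the jar's top changed.

**Limits and uncertainties**
- **Joint q4:** it read 0.199 once, just under its 0.2 limit, while I was testing the overreach. The control raised no complaint.
- **Cap on the bench:** it shifted about 5 mm and was pressed with 21 N during the regrips, without touching its neighbours.

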